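Set the stock tags of the sorting bins

TASK

Each bin on the sorting board has a hinged tag in front of it that leans to one side and shows either its green or its red face upward. Two of the tags are wrong: push those over with a fingertip, so that the bins heaped full of finds show green and the empty and nearly empty bins show red. Do not pinch a tag or pick anything up, do not tip the two tags that are already right, and leave everything else on the table where it is.

Things in the scene. Friction and masses are not known exactly. Their poses are not given: they have to be found in the camera images.
- bin_a: Grey open bin heaped full of stones, to above its rim. 110 (x) x 92 (y) x 45 mm, centred 40 mm along +x from the origin; the heap reaches up to 62 mm above the board. Fixed on a plywood board (190 x 500 mm, top 42 mm above the table; place and yaw vary), four bins in a row 130 mm apart, in any order. Origin on the board's top; x points away from the robot, y left along the row
- tag_a_hinge (a point): middle of the hinge line of bin_a's tag, 55 mm in front (-x) of the bin's origin, 30 mm above the board. Axes as the bin's; the hinge runs along x. The leaf is 40 mm wide along the hinge and 6 mm thick; its rounded white free edge (radius 3 mm) is 55 mm from the hinge. Steel cheeks and stop rods of the stand reach 12 mm above the hinge
- tag_a (a joint): lean of bin_a's tag: 0 upright; +0.61 leaning right (to -y) on its stop, green face up; -0.61 leaning left (to +y) on its stop, red face up. Weighs about 40 g, turns freely with a little drag, and once pushed past upright falls to the other stop by itself
- tag_a_green: green face plate of the tag of bin_a, 38 x 43 mm, on the left (+y) side of the upright leaf, centred 29.5 mm from the hinge; it turns with the leaf. Origin: middle of the plate
- tag_a_red: red face plate of the tag of bin_a, 38 x 43 mm, on the right (-y) side of the upright leaf, centred 29.5 mm from the hinge; it turns with the leaf. Origin: middle of the plate
- bin_b: Grey open bin heaped full of stones, to above its rim. 110 (x) x 92 (y) x 45 mm, centred 40 mm along +x from the origin; the heap reaches up to 62 mm above the board. Fixed on a plywood board (190 x 500 mm, top 42 mm above the table; place and yaw vary), four bins in a row 130 mm apart, in any order. Origin on the board's top; x points away from the robot, y left along the row
- tag_b_hinge (a point): middle of the hinge line of bin_b's tag, 55 mm in front (-x) of the bin's origin, 30 mm above the board. Axes as the bin's; the hinge runs along x. The leaf is 40 mm wide along the hinge and 6 mm thick; its rounded white free edge (radius 3 mm) is 55 mm from the hinge. Steel cheeks and stop rods of the stand reach 12 mm above the hinge
- tag_b (a joint): lean of bin_b's tag: 0 upright; +0.61 leaning right (to -y) on its stop, green face up; -0.61 leaning left (to +y) on its stop, red face up. Weighs about 40 g, turns freely with a little drag, and once pushed past upright falls to the other stop by itself
- tag_b_green: green face plate of the tag of bin_b, 38 x 43 mm, on the left (+y) side of the upright leaf, centred 29.5 mm from the hinge; it turns with the leaf. Origin: middle of the plate
- tag_b_red: red face plate of the tag of bin_b, 38 x 43 mm, on the right (-y) side of the upright leaf, centred 29.5 mm from the hinge; it turns with the leaf. Origin: middle of the plate
- bin_c: Grey open empty bin. 110 (x) x 92 (y) x 45 mm, centred 40 mm along +x from the origin. Fixed on a plywood board (190 x 500 mm, top 42 mm above the table; place and yaw vary), four bins in a row 130 mm apart, in any order. Origin on the board's top; x points away from the robot, y left along the row
- tag_c_hinge (a point): middle of the hinge line of bin_c's tag, 55 mm in front (-x) of the bin's origin, 30 mm above the board. Axes as the bin's; the hinge runs along x. The leaf is 40 mm wide along the hinge and 6 mm thick; its rounded white free edge (radius 3 mm) is 55 mm from the hinge. Steel cheeks and stop rods of the stand reach 12 mm above the hinge
- tag_c (a joint): lean of bin_c's tag: 0 upright; +0.61 leaning right (to -y) on its stop, green face up; -0.61 leaning left (to +y) on its stop, red face up. Weighs about 40 g, turns freely with a little drag, and once pushed past upright falls to the other stop by itself
- tag_c_green: green face plate of the tag of bin_c, 38 x 43 mm, on the left (+y) side of the upright leaf, centred 29.5 mm from the hinge; it turns with the leaf. Origin: middle of the plate
- tag_c_red: red face plate of the tag of bin_c, 38 x 43 mm, on the right (-y) side of the upright leaf, centred 29.5 mm from the hinge; it turns with the leaf. Origin: middle of the plate
- bin_d: Grey open nearly empty bin: a single small pebble on its floor. 110 (x) x 92 (y) x 45 mm, centred 40 mm along +x from the origin. Fixed on a plywood board (190 x 500 mm, top 42 mm above the table; place and yaw vary), four bins in a row 130 mm apart, in any order. Origin on the board's top; x points away from the robot, y left along the row
- tag_d_hinge (a point): middle of the hinge line of bin_d's tag, 55 mm in front (-x) of the bin's origin, 30 mm above the board. Axes as the bin's; the hinge runs along x. The leaf is 40 mm wide along the hinge and 6 mm thick; its rounded white free edge (radius 3 mm) is 55 mm from the hinge. Steel cheeks and stop rods of the stand reach 12 mm above the hinge
- tag_d (a joint): lean of bin_d's tag: 0 upright; +0.61 leaning right (to -y) on its stop, green face up; -0.61 leaning left (to +y) on its stop, red face up. Weighs about 40 g, turns freely with a little drag, and once pushed past upright falls to the other stop by itself
- tag_d_green: green face plate of the tag of bin_d, 38 x 43 mm, on the left (+y) side of the upright leaf, centred 29.5 mm from the hinge; it turns with the leaf. Origin: middle of the plate
- tag_d_red: red face plate of the tag of bin_d, 38 x 43 mm, on the right (-y) side of the upright leaf, centred 29.5 mm from the hinge; it turns with the leaf. Origin: middle of the plate
- sample_jar: glass sample jar with a dark green lid, 68 mm across, 90 mm high, loose; a bystander, not to be moved. Origin: centre of its underside
- screwdriver: flat screwdriver with a blue grip, 204 mm long, lying loose; a bystander, not to be moved. Origin: centre of its underside
- round_stone: pale round stone, 68 x 68 x 60 mm, loose; a bystander, not to be moved. Origin: centre of its underside
- brush_wood: brush with a wooden handle, 168 mm long, lying loose; a bystander, not to be moved. Origin: centre of its underside

How it is judged (in metres and radians):
At the end, for the whole second after the job is handed in: the tags of both full bins lean right with green up (more than 0.5 rad from upright), the tags of the empty and the nearly empty bin lean left with red up (more than 0.5 rad), all at rest (value of joint each of tag_a, tag_b above 0.5 rad and value of joint each of tag_c, tag_d below -0.5 rad and velocity of joint tag_a between -0.3 and 0.3 rad/s and velocity of joint tag_b between -0.3 and 0.3 rad/s and velocity of joint tag_c between -0.3 and 0.3 rad/s and velocity of joint tag_d between -0.3 and 0.3 rad/s); the robot touches nothing.
It fails at once if a tag that was already right is tipped upright or over (value of joint tag_b below 0.15 rad or value of joint tag_d above -0.15 rad).
It fails at once if a tag is pinched between the fingers (both its faces pressed at once) ((contact force between the fingers and tag_a_green above 1 N and contact force between the fingers and tag_a_red above 1 N) or (contact force between the fingers and tag_b_green above 1 N and contact force between the fingers and tag_b_red above 1 N) or (contact force between the fingers and tag_c_green above 1 N and contact force between the fingers and tag_c_red above 1 N) or (contact force between the fingers and tag_d_green above 1 N and contact force between the fingers and tag_d_red above 1 N)).
It fails at once if a loose thing on the table is moved more than 20 mm, or lifted (distance of any of sample_jar, screwdriver, round_stone, brush_wood from where it was at the start of the episode above 0.02 m).
It also fails if it takes over 38 s, if anything falls off the work surface, if the arm or the gripper's body presses on something with over 40 N, if the wrist force passes 120 N, or if a joint passes its speed limit or range.

ROBOT

A 6-joint arm with a two-finger parallel gripper is mounted at the origin on a cart in front of the work surface, level with it; the furniture and walls round the work are solid. World frame = base frame: x ahead of the robot, y to its left, z up, the work surface at z = 0. Lengths are in mm, angles in rad, forces in N, time in s.
With the tool pointing down it reaches from about 300 to 775 mm from the base axis. Payload 14.6 kg.
Tool frame: the origin (TCP) lies at the very end of the fingers, on their centre line; the grasp point (between the pads) lies 19 mm behind it; z points along the fingers, y is the line along which they close (so a half turn about z gives the same grasp; the last joint's range is limited). The gripper opens to 94 mm and grips with 3 to 60 N. Pads are 16 mm wide; open, the fingers measure 119 mm over their backs; the gripper's body (75 mm by 177 mm) begins 78 mm behind the grasp point.
Start: joints at [1.145, 0.3, 1.521, -0, 1.321, -0.067], TCP at [193.13, 514.966, 205.446] pointing down, gripper open.
Joint ranges: [-3.03, 3.03], [-0.79, 2.21], [0.23, 2.52], [-1.04, 4.18], [0, 3.07], [-2.55, 2.55]. Speed limits (rad/s): [2.22, 2.22, 2.57, 3.14, 3.14, 3.14].

INTERFACE

Orientations are given as [roll, pitch, yaw] about the fixed x, y, z axes, in that order (R = Rz(yaw) Ry(pitch) Rx(roll)).
In Python, from cell import manip, camera, get_calibration gives the robot as it stands. The module is installed in compiled form; this text tells all that it offers.
- The arm moves only by the tool jog_arm, never from a script. Its argument "plan" is one flat list of numbers, 6 for each row, row after row: the shift along the world's x, y, z in m, then the turn, a rotation vector about the world's x, y, z in degrees. A call has 1 to 20 rows; each row is the pose to reach, as a shift and turn from the pose commanded when the call began; what a row does not reach only later rows make up. A row lasts 1/10 s, in which the tool goes at most 50 mm and 8.59 degrees, less where a joint would pass 70% of its speed; a pose out of reach is approached as far as the arm can. A call with a gripper value outside its range is refused whole. "claw" is the finger opening in m, from 0 to 0.094, set as the call begins (left out, the last holds). The fingers move at their own pace and stop on an object; "force" is the grip in N (left out, the last holds). Time passes only in rows, so rows that repeat a pose let the fingers close. It gives the time, the measured TCP pose, the force, the opening and the grip force at its end, in the units of the state.
- manip.read_state(): the state, without advancing time (a new reading comes with each control period).
- camera(name): name is "scene" or "top"; returns (picture, depth): 400x640x3 uint8, red, green, blue; 400x640 float32, mm along the optical axis (not along the pixel's ray), 0 where there is no reading.
- get_calibration(name): a dict with "fx", "fy", "cx", "cy" (pixels), "origin" and "attitude" of the camera in the world. Camera axes: x right, y down, z forward; pixel columns grow to the right and rows downward; lengths in mm; the calibration is good to about 2 mm. A picture is of the moment at which its call begins. get_calibration takes no time and is no camera call.
- manip.sign_off(): hands the job in; it is judged then, once.
The state is a dict: "clock": time; "joints": joint angles; "qd": joint speeds; "effort": joint torques, N m; "eef_pos": TCP position; "eef_rot": TCP orientation; "wrist_force": force on the tool from outside, world axes, zero at the start; "moment": the same for the moment, N m; "finger_gap": finger opening in mm; "finger_force": force on a finger pad.
Only numpy, scipy, OpenCV 4.12 (cv2) and the standard library are available. Lean on these libraries where they do the work, as an engineer would, in place of code of your own. Each camera call takes 0.05 s, during which the arm holds its last target. There are 200 camera calls.

## Working session

There is one attempt and no reset: what is moved stays moved. The work goes in short steps, Python scripts to look and compute and a tool call to move; the robot and the scene stay as the last step left them, time stands still between calls to the robot, and variables do not carry over. Pictures are saved under pics/ and viewed, at most 10 in all, crops included, and the job is handed in when it is done.

Besides the shell and the picture viewer there is one more tool, called after ">>>" in YAML: its name, and indented under it one key for each argument. jog_arm: Moves the arm, as the interface text tells. Its arguments: {"type":"object","properties":{"plan":{"type":"array"},"claw":{"type":"number"},"force":{"type":"number"}},"required":["plan"]}

```bash
mkdir -p pics
cat > h.py <<'E'
from cell import manip, camera, get_calibration
import numpy as np, cv2
def pts(name):
    im,d=camera(name); c=get_calibration(name)
    return im,d,c
E
python3 - <<'E'
from h import *
for n in("scene","top"):
    im,d,c=pts(n); cv2.imwrite(f"pics/{n}0.png",im[:,:,::-1]); np.savez(n+"0.npz",im=im,d=d); print(n,c)
print(manip.read_state())
E
```

```text
scene {'fx': 451.1127242832766, 'fy': 451.1127242832766, 'cx': 312.29007202878114, 'cy': 195.17751770370094, 'origin': array([ -432.51306494, -1045.26927745,   960.29073655]), 'attitude': array([-2.15018793, -0.00357995, -0.72551737])}
top {'fx': 493.537232702929, 'fy': 493.537232702929, 'cx': 320.91378329044795, 'cy': 203.06656485626635, 'origin': array([ 176.64348843,  -73.01206057, 1581.19381271]), 'attitude': array([-2.97182043,  0.00652847, -1.59186911])}
{'clock': 0.1, 'joints': array([ 1.14539782e+00,  3.00400159e-01,  1.52146351e+00, -2.10149353e-05,
        1.32071076e+00, -6.65876678e-02]), 'qd': array([ 0.00031499, -0.0024991 , -0.00291324, -0.00039227,  0.00074668,
       -0.00035374]), 'effort': array([-3.48284966e-04, -5.32633996e+01, -3.53287590e+01,  7.09152175e-02,
        2.34298676e-02, -8.88097770e-05]), 'eef_pos': array([193.0508726 , 514.77565367, 204.97498418]), 'eef_rot': array([-3.14061170e+00, -4.50145501e-05,  2.78278700e+00]), 'wrist_force': array([-0.40767091,  0.04628699,  0.14333853]), 'moment': array([ 0.00483074,  0.03985723, -0.02873807]), 'finger_force': 0.0, 'finger_gap': 93.75325161177857}
```

View pics/top0.png

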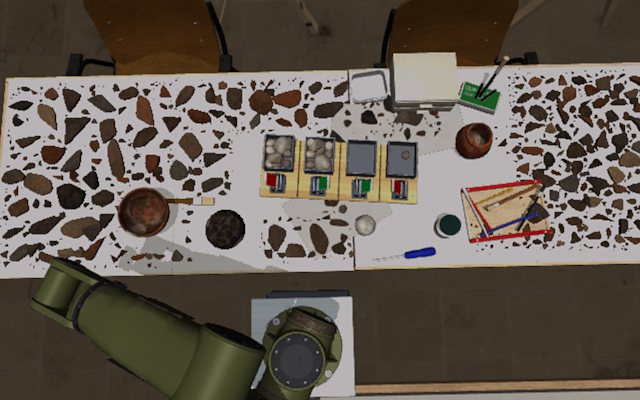

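View pics/scene0.png

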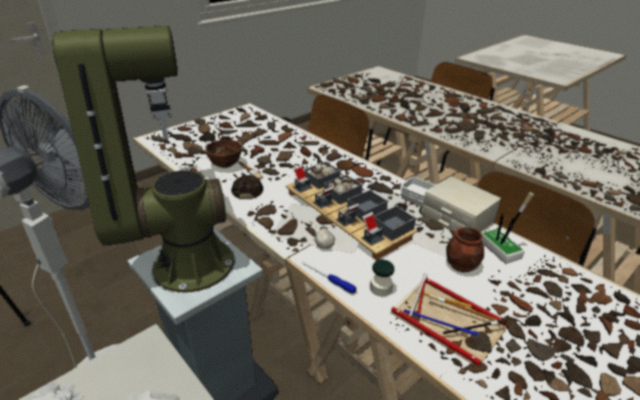

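The top view shows, left to right: a full bin with a red tag (273,182), wrong; a full bin with green (319,184), right; an empty bin with green (361,186), wrong; and a bin with one pebble and red (398,188), right. The scene view agrees. The stone, jar and screwdriver lie in front of the right part of the board.

```bash
cat >> h.py <<'E'
from scipy.spatial.transform import Rotation as Ro
def world(c,u,v,z=None,d=None):
    r=Ro.from_euler('xyz',c['attitude']).as_matrix()@np.array([(u-c['cx'])/c['fx'],(v-c['cy'])/c['fy'],1])
    return c['origin']+r*(d if d is not None else (z-c['origin'][2])/r[2])
def tags(name,im,d,c,box):
    x0,y0,x1,y1=box; I=im.astype(int); R,G,B=I[...,0],I[...,1],I[...,2]
    for col,m in(("red",(R>120)&(R-G>70)&(R-B>70)),("green",(G-R>40)&(G-B>25))):
        m2=np.zeros(m.shape,np.uint8); m2[y0:y1,x0:x1]=m[y0:y1,x0:x1]
        n,l,s,ce=cv2.connectedComponentsWithStats(m2)
        for i in range(1,n):
            if s[i,4]<15: continue
            u,v=ce[i]; dd=np.median(d[l==i]); print(name,col,s[i],ce[i].round(1),"plane96",world(c,u,v,z=96).round(),"depth",world(c,u,v,d=dd).round())
E
python3 - <<'E'
from h import *
f=np.load("top0.npz");c=get_calibration("top");im,d=f['im'],f['d']
tags("top",im,d,c,(255,165,425,205))
# board outline & bin dark areas
for u,v in((261,198),(415,203)): print(world(c,u,v,z=42).round())
hsv=cv2.cvtColor(im,cv2.COLOR_RGB2HSV); m=cv2.inRange(hsv,(12,70,120),(30,255,255)); m[:130]=0;m[210:]=0;m[:,:255]=0;m[:,425:]=0
p=cv2.findNonZero(m); r=cv2.minAreaRect(p); print(r); print([world(c,*q,z=42).round() for q in cv2.boxPoints(r)])
cv2.imwrite("pics/crop.png",cv2.resize(im[125:210,250:430,::-1],None,fx=4.4,fy=4.4,interpolation=cv2.INTER_NEAREST))
print("stone",world(c,365,224,z=30),world(c,447,225,z=90), world(c,225,229,z=50))
E
```

```text
top green [319 177   8  13  89] [322.4 182.7] plane96 [495. -75.  96.] depth [494. -75. 100.]
top green [361 180   9  12  93] [365.4 185.3] plane96 [ 484. -206.   96.] depth [ 483. -206.   99.]
[461. 121.  42.]
[ 434. -366.   42.]
((339.243896484375, 170.800048828125), (156.5570068359375, 58.10622024536133), 2.8829636573791504)
[array([468., 126.,  42.]), array([659., 116.,  42.]), array([ 621., -388.,   42.]), array([ 432., -369.,   42.])]
stone [ 372.43178962 -206.53403787   30.        ] [ 356.34796803 -450.11687227   90.        ] [363.75918407 232.72128821  50.        ]
```

View pics/crop.png

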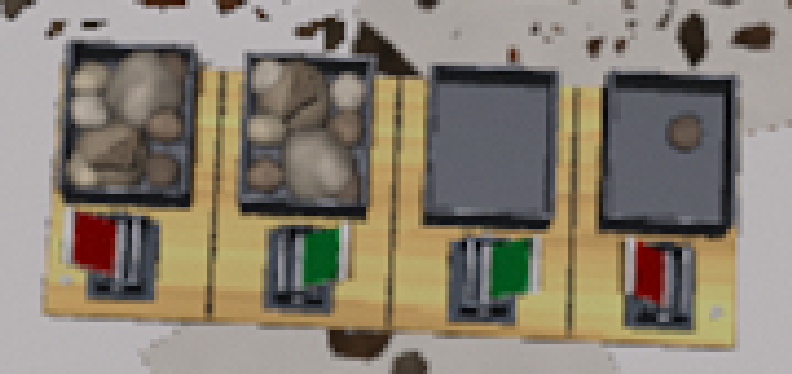

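The yaw is about -4.5°. The hinges are near (505,69) for tag 1, (495,-60) for tag 2 and (485,-191) for tag 3. I'll start with tag 1, closing the fingers and moving above its left side.

>>> jog_arm:
  plan: [0.012,-0.015,0,0,0,1,0.036,-0.045,0,0,0,2,0.064,-0.077,0,0,0,4,0.092,-0.11,0,0,0,5,0.12,-0.143,0,0,0,6,0.148,-0.176,0,0,0,8,0.176,-0.209,0,0,0,9,0.204,-0.242,0,0,0,11,0.232,-0.275,0,0,0,12,0.26,-0.308,0,0,0,14,0.284,-0.335,0,0,0,15,0.3,-0.355,0,0,0,16,0.309,-0.366,0,0,0,16,0.312,-0.37,0,0,0,16,0.312,-0.37,0,0,0,16,0.312,-0.37,0,0,0,16]
  claw: 0

```text
clock: 1.7
eef_pos: [504.6, 145.8, 205.4]
eef_rot: [3.141, -0.0, 3.063]
wrist_force: [-0.1, -0.0, 1.3]
finger_gap: 0.3
finger_force: 0.0
```

>>> jog_arm:
  plan: [0,0,-0.02,0,0,0,0,0,-0.05,0,0,0,0,0,-0.08,0,0,0,0,0,-0.1,0,0,0,0,0,-0.102,0,0,0,0,-0.01,-0.102,0,0,0,0,-0.02,-0.102,0,0,0,0,-0.028,-0.102,0,0,0,0,-0.036,-0.102,0,0,0,0,-0.044,-0.102,0,0,0,0,-0.052,-0.102,0,0,0,0,-0.06,-0.102,0,0,0,0,-0.067,-0.102,0,0,0,0,-0.073,-0.102,0,0,0,0,-0.078,-0.102,0,0,0,0,-0.078,-0.102,0,0,0]

```text
clock: 3.3
eef_pos: [505.2, 66.4, 103.4]
eef_rot: [-3.142, -0.0, 3.061]
wrist_force: [0.2, -0.7, -0.1]
finger_gap: 0.9
finger_force: 0.0
```

Run:
```python
from h import *
im,d,c=pts("scene"); cv2.imwrite("pics/s1.png",cv2.resize(im[120:280,250:450,::-1],None,fx=3.7,fy=3.7))
```

```text
(no output)
```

View pics/s1.png

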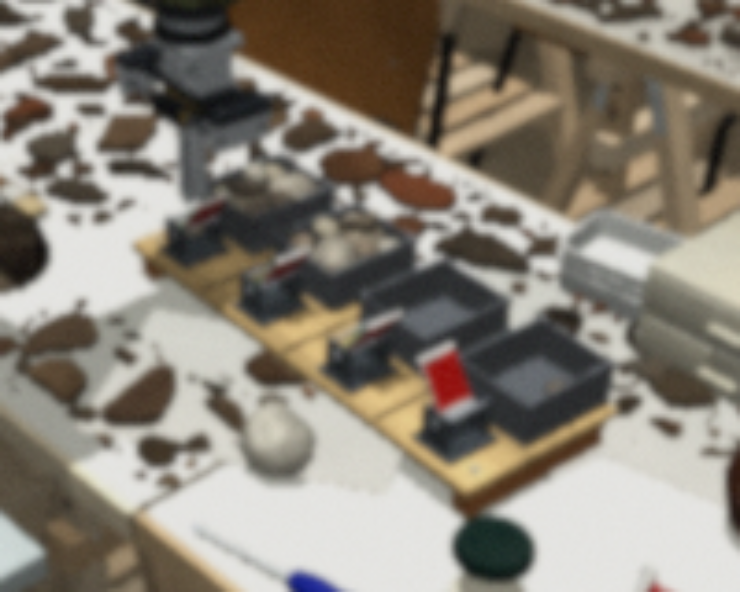

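Tag 1 now leans right, showing the same dark red underside at (205,213) as tag 2 does. Next: lift and move to the gap between tags 3 and 4.

>>> jog_arm:
  plan: [0,0.008,0.005,0,0,0,0,0.008,0.035,0,0,0,0,0.008,0.07,0,0,0,0,0.008,0.095,0,0,0,0,0,0.1,0,0,0,-0.002,-0.03,0.1,0,0,0,-0.005,-0.065,0.1,0,0,0,-0.007,-0.1,0.1,0,0,0,-0.009,-0.135,0.1,0,0,0,-0.011,-0.17,0.1,0,0,0,-0.013,-0.205,0.1,0,0,0,-0.015,-0.24,0.1,0,0,0,-0.017,-0.275,0.1,0,0,0,-0.019,-0.302,0.1,0,0,0,-0.02,-0.318,0.1,0,0,0,-0.02,-0.324,0.1,0,0,0,-0.02,-0.324,0.1,0,0,0,-0.02,-0.324,0.1,0,0,0]

```text
clock: 5.15
eef_pos: [485.3, -256.1, 203.4]
eef_rot: [3.141, -0.0, 3.063]
wrist_force: [0.6, 0.3, 0.8]
finger_gap: 0.4
finger_force: 0.0
```

Run:
```python
from h import *
im,d,c=pts("scene"); cv2.imwrite("pics/s2.png",cv2.resize(im[120:280,250:450,::-1],None,fx=3.7,fy=3.7))
```

```text
(no output)
```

View pics/s2.png

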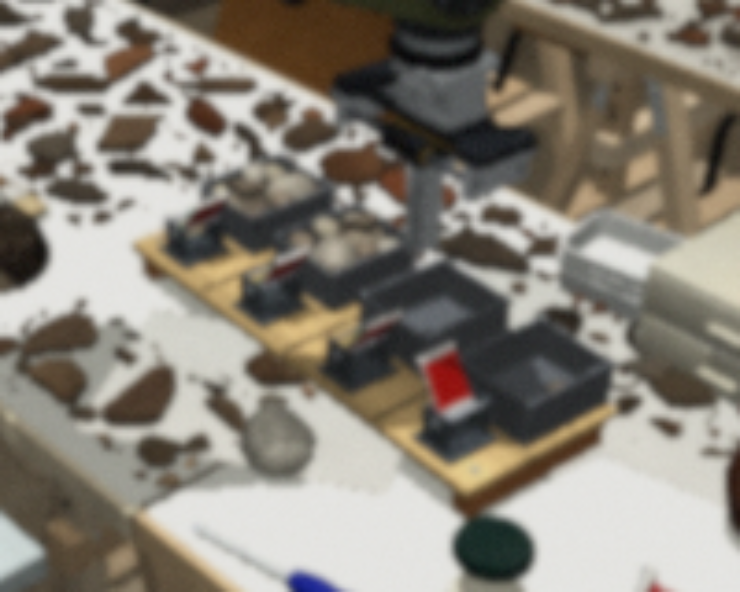

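Tag 1 stays over, and the fingers hang above the gap between tags 3 and 4. Now down and push left.

>>> jog_arm:
  plan: [0,0,-0.02,0,0,0,0,0,-0.05,0,0,0,0,0,-0.08,0,0,0,0,0,-0.098,0,0,0,0,0,-0.1,0,0,0,0,0.008,-0.1,0,0,0,0,0.016,-0.1,0,0,0,0,0.024,-0.1,0,0,0,0,0.032,-0.1,0,0,0,0,0.04,-0.1,0,0,0,0,0.048,-0.1,0,0,0,0,0.055,-0.1,0,0,0,0,0.061,-0.1,0,0,0,0,0.066,-0.1,0,0,0,0,0.069,-0.1,0,0,0,0,0.069,-0.1,0,0,0]

```text
clock: 6.8
eef_pos: [485.1, -187.8, 103.4]
eef_rot: [3.142, -0.0, 3.062]
wrist_force: [0.0, -1.0, 0.1]
finger_gap: 0.9
finger_force: 0.0
```

>>> jog_arm:
  plan: [0,-0.008,0.005,0,0,0,0,-0.008,0.035,0,0,0,0,-0.008,0.07,0,0,0,0,-0.008,0.1,0,0,0,0,-0.008,0.13,0,0,0,0,-0.008,0.14,0,0,0,0,-0.008,0.14,0,0,0,0,-0.008,0.14,0,0,0,0,-0.008,0.14,0,0,0,0,-0.008,0.14,0,0,0]

```text
clock: 7.8
eef_pos: [484.8, -196.0, 242.3]
eef_rot: [3.141, -0.002, 3.062]
wrist_force: [1.1, 0.0, 0.0]
finger_gap: 0.6
finger_force: 0.0
```

Run:
```python
from h import *
im,d,c=pts("scene"); cv2.imwrite("pics/s3.png",cv2.resize(im[120:280,250:450,::-1],None,fx=3.7,fy=3.7))
```

```text
(no output)
```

View pics/s3.png

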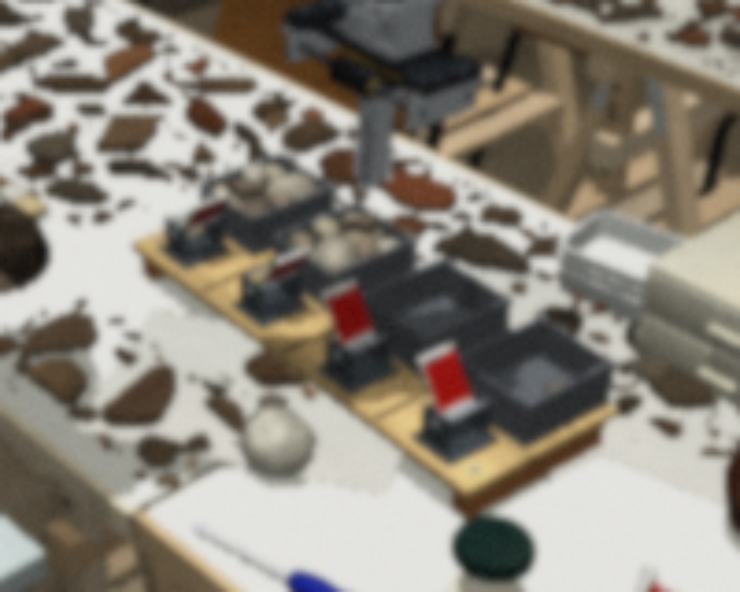

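Tag 3 at (350,315) and tag 4 at (447,380) now both show red, leaning left. Tags 1 and 2 lean right, the arm is clear, and nothing else has moved.

```bash
python3 -c "
from cell import manip
print(manip.sign_off())"
```

```text
the job is handed in; nothing more can be done
None
```

I pushed over the two wrong tags: both full bins now show green, and the empty and nearly empty bins show red. I handed the job in at about 8 s; the sign-off returned no verdict.

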